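Slide the lip balm carrier to its middle stop

TASK

On the bamboo tray are two little slide rails, each with a carrier parked at its first stop. Push the carrier that holds the red lip balm case along its rail to the next stop, so that it settles in the middle of the three, with the lip balm still standing upright in its cup. Leave the carrier with the two hair pins where it is.

Things in the scene. Friction and masses are not known exactly. Their poses are not given: they have to be found in the camera images.
- balm_panel (a point): Mid top edge, 80 mm up, of the white push panel (x 46, y 10 thick, 48 high, free on both faces) at the rear of the lip balm carrier; moves with it. y: along the rail, the way to push; z up. Wooden plate 58 x 90 x 10, centre 38 ahead (+y); cup axis 58 ahead. Rail base 84 x 250, fixed. Brass stud pairs 60 apart mark the stops; at a stop the plate's black mid marks are level with a pair.
- balm_carrier (a joint): Travel (m) of the lip balm carrier along its rail: about 0 at the first stop (start), 0.060 at the middle stop, 0.120 at the last. Stops are soft spring detents: leaving one takes 3 to 4 N, up to half-way (0.030); beyond it the next stop draws the carrier in with about 2 N and holds it within some 4 mm. Damped, it does not coast on.
- lip_balm: Loose red plastic lip balm case with twist cap, 20 mm diameter, 70 mm high, 25 g, standing in the 25 mm wide, 30 mm deep bore of the carrier's white cup (33 mm outside), its top about 105 mm above the dresser top. Origin at the centre of its underside, z along its axis.
- pin_carrier (a joint): Travel (m) of the other, otherwise equal carrier, holding a white ceramic block with two upright aluminium hair pins (top 97 mm above the dresser top) on its own rail some 130 mm nearer or farther. 0 at its first stop, where it starts and must stay; same direction and spring stops.
There are look-alikes about, which are no part of the job. Of the things that look like the lip_balm, the middle-sized one is meant.

How it is judged:
At the end, for the whole second after the job is handed in: The lip balm carrier rests within 10 mm of the middle stop, the lip balm stands in the carrier's cup, less than 17 degrees off upright, and the hair pin carrier is within 12 mm of its first stop (value of joint balm_carrier between 0.05 and 0.07 m and velocity of joint balm_carrier between -0.01 and 0.01 m/s and angle between lip_balm's own z axis and vertical below 0.3 rad and z of lip_balm in the frame of balm_panel below -0.03 m and y of lip_balm in the frame of balm_panel between 0.05 and 0.066 m and value of joint pin_carrier below 0.012 m); the robot touches nothing.
It fails at once if the hair pin carrier is pushed more than 15 mm off its stop (value of joint pin_carrier above 0.015 m).
It fails at once if the lip balm is lifted out of its cup or knocked over (angle between lip_balm's own z axis and vertical above 0.6 rad or z of lip_balm in the frame of balm_panel above -0.02 m).
It also fails if it takes over 32 s, if anything falls off the work surface, if the arm or the gripper's body presses on something with over 40 N, if the wrist force passes 120 N, or if a joint passes its speed limit or range.

ROBOT

A 6-joint arm with a two-finger parallel gripper is mounted at the origin on the work surface. World frame = base frame: x ahead of the robot, y to its left, z up, the work surface at z = 0. Lengths are in m, angles in rad, forces in N, time in s.
With the tool pointing down it reaches from about 0.325 to 0.775 m from the base axis. Payload 5.5 kg.
Tool frame: the origin (TCP) lies midway between the tips of the shut fingers; the grasp point (between the pads) lies 19 mm behind it (ctrl.hold_point_z is the distance from the TCP to the grasp point, in m); y points along the fingers, x is the direction in which the jaws open and shut, and the axes are right-handed (so a half turn about y gives the same grasp; the last joint's range is limited). The gripper opens to 88 mm and grips with 3 to 60 N. Pads are 20 mm wide; open, the fingers measure 115 mm over their backs; the gripper's body (75 mm by 178 mm) begins 61 mm behind the grasp point.
Start: joints at [-1.282, 0.091, 1.231, -0, 1.82, -0.057], TCP at [0.203, -0.564, 0.223] pointing down, gripper open.
Joint ranges: [-2.87, 2.87], [-0.86, 2.18], [0.17, 2.46], [-1.51, 4.65], [0.06, 2.69], [-2.65, 2.65]. Speed limits (rad/s): [2.57, 2.57, 3.01, 3.14, 3.14, 3.14].

INTERFACE

Orientations are given as a 3x3 rotation matrix whose columns are the frame's x, y, z axes.
In Python, from rig import ctrl gives the robot as it stands.
- The arm moves only by the tool jog_arm, never from a script. Its argument "moves" is text: rows parted by semicolons, each of 5 numbers parted by spaces: the gripper command: -1 is fully open, 1 is shut, values between are in proportion, then the shift along the tool's x, y, z each as a share of 120 mm, from -1 to 1, then the turn about the tool's y as a share of 180 degrees, from -1 to 1. A call has 1 to 12 rows; each row is the pose to reach, as a shift and turn from the pose commanded when the call began, along the tool's axes at that moment, turning the shorter way round; what a row does not reach only later rows make up. A row lasts 1/8 s, in which the tool goes at most 62.5 mm and 10.7 degrees, less where a joint would pass 70% of its speed; a pose out of reach is approached as far as the arm can. A call with a number of a shift or a turn outside -1 to 1 is refused whole. A call with a gripper value outside its range is refused whole. The fingers move at their own pace and stop on an object; "newtons" is the grip in N (left out, the last holds). Time passes only in rows, so rows that repeat a pose let the fingers close. It gives the time, the measured TCP pose, the force and the opening at its end, in the units of the state.
- ctrl.observe(): the state, without advancing time (a new reading comes with each control period).
- ctrl.capture(name): name is "side" or "top"; returns a dict with "frame" (400x640x3 uint8, red, green, blue), "fx", "fy", "cx", "cy" (pixels), "k1" (the pictures are not rectified: a ray, as slopes to the right and down, at radius r is drawn at 1 + k1 r^2 times it, then the intrinsics apply), "pose" (4x4, takes a point from camera to world coordinates). Camera axes: x right, y down, z forward; pixel columns grow to the right and rows downward; lengths in m; the calibration is good to about 2 mm. A picture is of the moment at which its call begins. There is no depth.
- ctrl.job_done(): hands the job in, once; it reports no verdict.
The state is a dict: "time": time; "joint_positions": joint angles; "qd": joint speeds; "joint_torque": joint torques, N m; "tool_pos": TCP position; "tcp_rot": TCP orientation; "wrist_force": force on the tool from outside, world axes, zero at the start; "moment": the same for the moment, N m; "grip_width": opening from 0.0 (shut) to 1.0 (fully open).
Only numpy, scipy, OpenCV 4.12 (cv2) and the standard library are available. Lean on these libraries where they do the work, as an engineer would, in place of code of your own. Each camera call takes 0.05 s, during which the arm holds its last target.

## Working session

There is one attempt and no reset: what is moved stays moved. The work goes in short steps, Python scripts to look and compute and a tool call to move; the robot and the scene stay as the last step left them, time stands still between calls to the robot, and variables do not carry over. Pictures are saved under pics/ and viewed, and the job is handed in when it is done.

Besides the shell and the picture viewer there is one more tool, called after ">>>" in YAML: its name, and indented under it one key for each argument. jog_arm: Moves the arm, as the interface text tells. Shift numbers are shares of 120 mm and turn numbers shares of 180 degrees, none past 1 either way. Its arguments: {"type":"object","properties":{"moves":{"type":"string"},"newtons":{"type":"number"}},"required":["moves"]}

```bash
mkdir -p pics; python3 - <<'E'
from rig import ctrl
import cv2,json,numpy as np
s=ctrl.observe();print({k:np.round(v,3).tolist() for k,v in s.items()})
for n in("top","side"):
    c=ctrl.capture(n);cv2.imwrite(f"pics/{n}0.png",c["frame"][:,:,::-1]);
    np.savez(f"{n}0.npz",**c)
    print(n,c["fx"],c["fy"],c["cx"],c["cy"],c["k1"],np.round(c["pose"],3).tolist())
E
```

```text
{'time': 0.0, 'joint_positions': [-1.282, 0.092, 1.232, 0.0, 1.82, -0.057], 'qd': [-0.0, 0.0, 0.0, 0.001, 0.001, 0.001], 'joint_torque': [-0.002, -44.645, -40.645, 0.07, 0.029, -0.0], 'tool_pos': [0.203, -0.564, 0.222], 'tcp_rot': [[0.339, -0.001, 0.941], [-0.941, 0.002, 0.339], [-0.002, -1.0, 0.0]], 'wrist_force': [0.465, 0.549, 0.616], 'moment': [0.012, 0.004, -0.017], 'grip_width': 1.001}
top 366.40721256360314 366.40721256360314 312.3278066452135 196.9430363053344 -0.0027965590420100032 [[0.016, -0.981, 0.195, 0.419], [-1.0, -0.02, -0.02, -0.095], [0.023, -0.194, -0.981, 0.734], [0.0, 0.0, 0.0, 1.0]]
side 495.5373259816615 495.5373259816615 323.44936079797793 193.3373436961198 -0.06294426829366728 [[0.994, -0.085, 0.074, 0.486], [-0.11, -0.615, 0.78, -0.654], [-0.021, -0.784, -0.621, 0.531], [0.0, 0.0, 0.0, 1.0]]
```

View pics/top0.png

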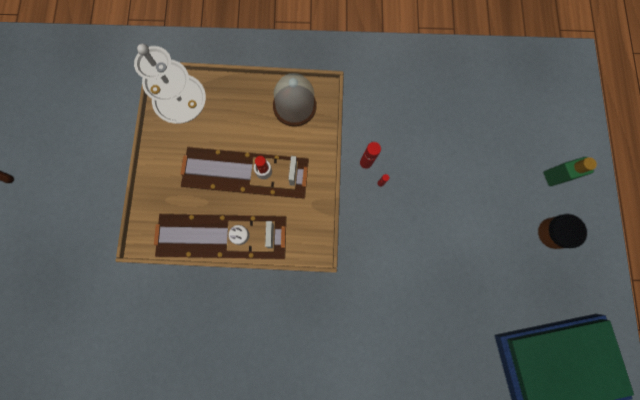

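View pics/side0.png

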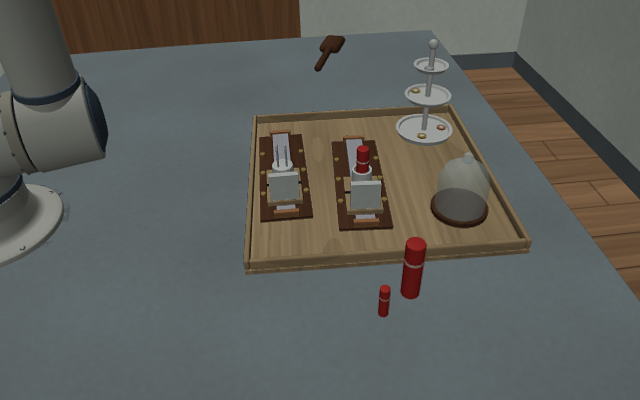

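```bash
python3 - <<'E'
import cv2
a=cv2.imread("pics/top0.png")[130:270,140:350];cv2.imwrite("pics/topc.png",cv2.resize(a,None,fx=3.8,fy=3.8,interpolation=cv2.INTER_CUBIC))
a=cv2.imread("pics/side0.png")[120:240,240:410];cv2.imwrite("pics/sidec.png",cv2.resize(a,None,fx=4.7,fy=4.7,interpolation=cv2.INTER_CUBIC))
E
```

```text
(no output)
```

View pics/topc.png

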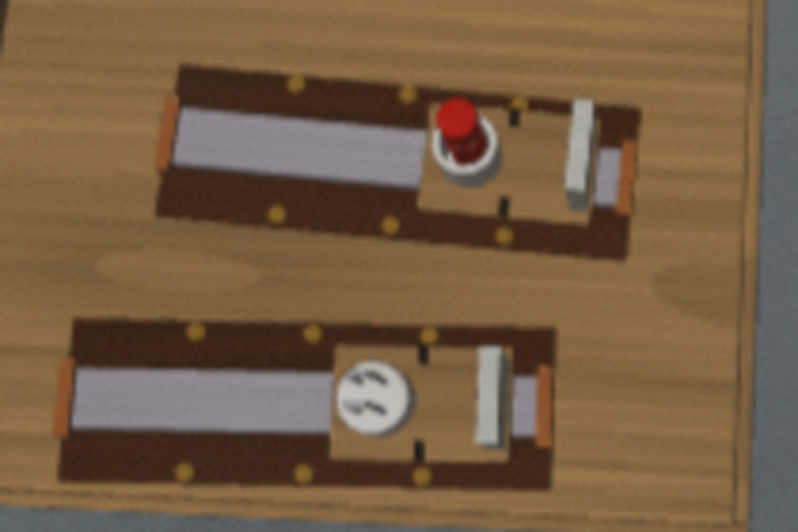

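View pics/sidec.png

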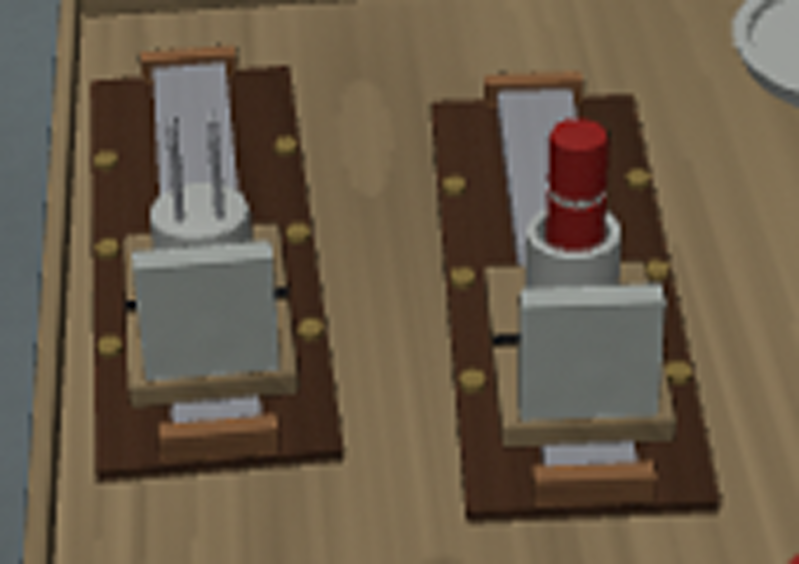

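```bash
cat >h.py <<'E'
import numpy as np,cv2
def ray(c,u,v):
    K=np.array([[c["fx"],0,c["cx"]],[0,c["fy"],c["cy"]],[0,0,1]],float)
    p=cv2.undistortPoints(np.array([[[u,v]]],float),K,np.array([float(c["k1"]),0,0,0]))[0,0]
    P=c["pose"];return P[:3,3],P[:3,:3]@np.array([p[0],p[1],1])
def onz(c,u,v,z):
    o,d=ray(c,u,v);return o+d*(z-o[2])/d[2]
def tri(c1,p1,c2,p2):
    o1,d1=ray(c1,*p1);o2,d2=ray(c2,*p2)
    t=np.linalg.lstsq(np.c_[d1,-d2],o2-o1,rcond=None)[0];a=o1+d1*t[0];b=o2+d2*t[1];return (a+b)/2,np.linalg.norm(a-b)
E
python3 - <<'E'
from h import *
T=dict(np.load("top0.npz"));S=dict(np.load("side0.npz"));np.set_printoptions(precision=4,suppress=True)
t=lambda x,y:((x+.5)/3.8-.5+140,(y+.5)/3.8-.5+130)
s=lambda x,y:((x+.5)/4.7-.5+240,(y+.5)/4.7-.5+120)
print("panel",onz(T,*t(580.5,146),.08),onz(S,*s(593,295),.08),tri(T,t(580.5,146),S,s(593,295)))
print("Spanel rear edge",onz(S,*s(522,305),.08),onz(S,*s(664,302),.08))
st=[(t(296,84),s(638,177)),(t(407,94),s(657,269)),(t(519,104),s(679,371)),(t(277,214),s(453,184)),(t(390,225),s(461,276)),(t(504,236),s(472,380))]
P=[]
for a,b in st: r=tri(T,a,S,b);P.append(r[0]);print(r)
P=np.array(P);d=(P[0]+P[3]-P[2]-P[5]);print("len",np.linalg.norm(d)/4,"dir",d/np.linalg.norm(d),"start mid",(P[2]+P[5])/2)
print("pin panel",onz(T,*t(490,390),.08),onz(S,*s(203,256),.08))
print("big balm top",tri(T,(373,149),S,(416,243)),"cloche knob",tri(T,(293,80),S,(468,158)))
E
```

```text
panel [ 0.602  -0.0707  0.08  ] [ 0.6052 -0.0695  0.08  ] (array([ 0.6035, -0.0707,  0.0805]), np.float64(0.003140190302607865))
Spanel rear edge [ 0.5819 -0.0716  0.08  ] [ 0.6269 -0.0762  0.08  ]
(array([0.6517, 0.0846, 0.0169]), np.float64(0.002082855134736822))
(array([0.6475, 0.0253, 0.0162]), np.float64(0.0016811965299294792))
(array([ 0.6432, -0.0348,  0.0164]), np.float64(0.001627263880778702))
(array([0.5799, 0.0897, 0.0171]), np.float64(0.001483894291460932))
(array([0.5752, 0.0304, 0.0167]), np.float64(0.0012639569762007178))
(array([ 0.5709, -0.0294,  0.016 ]), np.float64(0.001630785192166682))
len 0.05980348357302665 dir [0.0733 0.9973 0.0066] start mid [ 0.6071 -0.0321  0.0162]
pin panel [ 0.4827 -0.0315  0.08  ] [ 0.4822 -0.031   0.08  ]
big balm top (array([ 0.6405, -0.2187,  0.0915]), np.float64(0.003976151921818426)) cloche knob (array([ 0.7612, -0.0685,  0.1096]), np.float64(0.00243758774002076))
```

>>> jog_arm:
  moves: "1 -0.56 0 1 0.1333; 1 -0.56 0 1 0.1333; 1 -0.56 0 1 0.1333; 1 -0.56 0 1 0.1333; 1 -0.56 0 1 0.1333"
  newtons: 20

```text
time: 0.72
tool_pos: [0.2929, -0.4611, 0.2223]
tcp_rot: [[-0.072, -0.001, 0.997], [-0.997, 0.0, -0.072], [-0.0, -1.0, -0.001]]
wrist_force: [-0.5, 0.2, 0.6]
grip_width: 0.47
```

>>> jog_arm:
  moves: "1 -0.78 0 0.59 0; 1 -0.78 0 0.59 0; 1 -0.78 0 0.59 0"

```text
time: 1.1
tool_pos: [0.3722, -0.3712, 0.2226]
tcp_rot: [[-0.069, 0.0, 0.998], [-0.998, 0.0, -0.069], [-0.001, -1.0, 0.0]]
wrist_force: [-1.1, -1.1, -0.3]
grip_width: 0.127
```

>>> jog_arm:
  moves: "1 -0.78 0 0.59 0; 1 -0.78 0 0.59 0; 1 -0.78 0 0.59 0"

```text
time: 1.48
tool_pos: [0.4493, -0.2836, 0.2222]
tcp_rot: [[-0.07, -0.0, 0.998], [-0.998, 0.0, -0.07], [-0.0, -1.0, -0.0]]
wrist_force: [0.6, -0.2, -0.7]
grip_width: 0.006
```

>>> jog_arm:
  moves: "1 -0.78 0 0.59 0; 1 -0.78 0 0.59 0; 1 -0.78 0 0.59 0; 1 -0.78 0 0.59 0"

```text
time: 1.98
tool_pos: [0.5249, -0.1982, 0.2223]
tcp_rot: [[-0.075, -0.001, 0.997], [-0.997, -0.001, -0.075], [0.001, -1.0, -0.001]]
wrist_force: [-0.3, -0.7, -0.2]
grip_width: 0.006
```

>>> jog_arm:
  moves: "1 -0.80 0 0.58 0; 1 -0.80 0 0.58 0; 1 -0.80 0 0.58 0; 1 -0.80 0.4 0.58 0; 1 -0.80 0.7 0.58 0; 1 -0.80 0.7 0.58 0"

```text
time: 2.72
tool_pos: [0.5994, -0.1077, 0.1351]
tcp_rot: [[-0.076, -0.007, 0.997], [-0.997, 0.001, -0.076], [-0.0, -1.0, -0.007]]
wrist_force: [0.5, -0.1, 1.1]
grip_width: 0.004
```

```bash
python3 - <<'E'
from rig import ctrl
import cv2,numpy as np
print(ctrl.observe()["tool_pos"])
c=ctrl.capture("side");cv2.imwrite("pics/side1.png",cv2.resize(c["frame"][60:300,220:540,::-1],None,fx=2.4,fy=2.4))
E
```

```text
[ 0.59943066 -0.10767349  0.13505903]
```

View pics/side1.png

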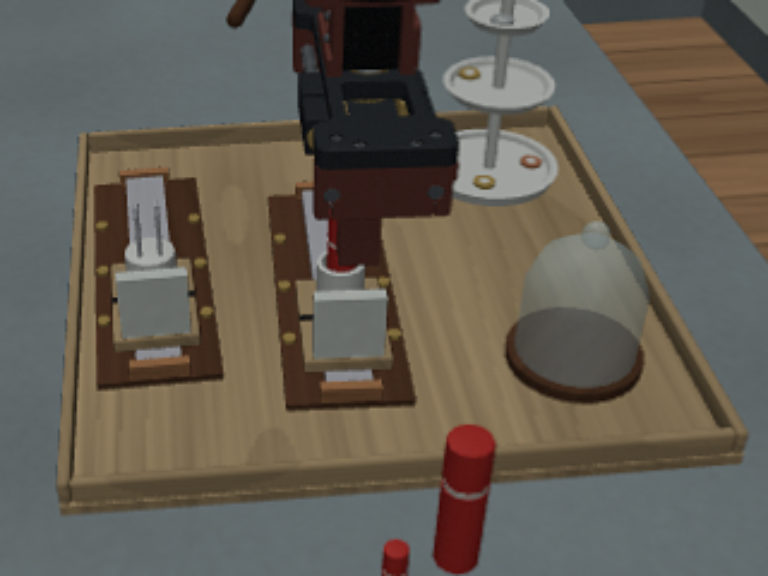

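>>> jog_arm:
  moves: "1 0 0.3 0.02 0; 1 0 0.66 0.02 0; 1 0 0.66 0.02 0; 1 0 0.66 0.02 0"

```text
time: 3.28
tool_pos: [0.6059, -0.1065, 0.0629]
tcp_rot: [[-0.074, 0.004, 0.997], [-0.997, -0.001, -0.074], [0.001, -1.0, 0.004]]
wrist_force: [0.2, -0.6, 1.2]
grip_width: 0.006
```

```bash
python3 - <<'E'
from rig import ctrl
import cv2,numpy as np
c=ctrl.capture("side");a=c["frame"][60:300,220:540,::-1]
d=ctrl.capture("top");b=d["frame"][120:280,140:350,::-1]
cv2.imwrite("pics/s2.png",np.vstack([cv2.resize(a,(400,300)),cv2.resize(b,(400,300))]))
print(ctrl.observe()["tool_pos"],ctrl.observe()["wrist_force"])
E
```

```text
[ 0.60624609 -0.10625021  0.06318398] [-0.22417623  1.11737653  0.03939801]
```

View pics/s2.png

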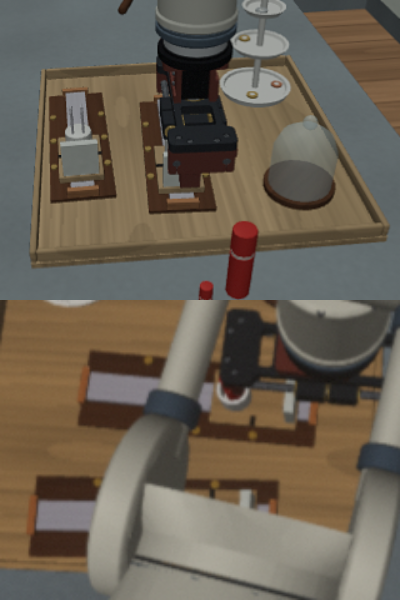

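>>> jog_arm:
  moves: "1 -0.03 0.05 -0.03 0; 1 -0.06 0.05 -0.03 0; 1 -0.09 0.05 -0.03 0; 1 -0.12 0.05 -0.03 0; 1 -0.15 0.05 -0.03 0; 1 -0.18 0.05 -0.03 0; 1 -0.2 0.05 -0.03 0"

```text
time: 4.25
tool_pos: [0.6028, -0.0814, 0.0535]
tcp_rot: [[-0.073, 0.0, 0.997], [-0.997, -0.001, -0.073], [0.001, -1.0, 0.0]]
wrist_force: [0.5, -1.2, 0.2]
grip_width: 0.004
```

>>> jog_arm:
  moves: "1 -0.03 0 0 0; 1 -0.06 0 0 0; 1 -0.06 0 0 0"

```text
time: 4.62
tool_pos: [0.6034, -0.074, 0.0534]
tcp_rot: [[-0.073, 0.0, 0.997], [-0.997, -0.0, -0.073], [0.0, -1.0, 0.0]]
wrist_force: [0.4, -1.8, -1.0]
grip_width: 0.006
```

```bash
python3 - <<'E'
from rig import ctrl
import cv2,numpy as np
c=ctrl.capture("side");a=c["frame"][100:250,230:430,::-1]
d=ctrl.capture("top");b=d["frame"][130:230,170:320,::-1]
cv2.imwrite("pics/s3.png",np.hstack([cv2.resize(a,(390,300)),cv2.resize(b,(400,300))]))
print(ctrl.observe()["tool_pos"],ctrl.observe()["wrist_force"])
E
```

```text
[ 0.6033555  -0.07415014  0.05347567] [-0.06010647 -0.82642352 -0.40260421]
```

View pics/s3.png

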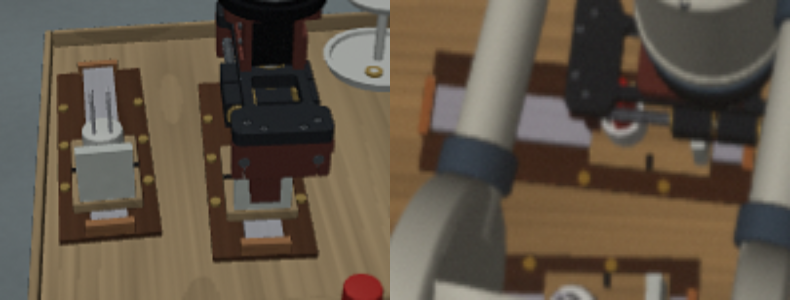

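>>> jog_arm:
  moves: "1 -0.05 0 0 0; 1 -0.1 0 0 0; 1 -0.15 0 0 0; 1 -0.2 0 0 0; 1 -0.25 0 0 0; 1 -0.3 0 0 0; 1 -0.3 0 0 0"

```text
time: 5.6
tool_pos: [0.6059, -0.0375, 0.0534]
tcp_rot: [[-0.072, -0.0, 0.997], [-0.997, 0.0, -0.072], [-0.0, -1.0, -0.0]]
wrist_force: [0.8, -0.0, -0.7]
grip_width: 0.006
```

```bash
python3 - <<'E'
from rig import ctrl
import cv2,numpy as np
c=ctrl.capture("side");a=c["frame"][100:250,230:430,::-1]
d=ctrl.capture("top");b=d["frame"][130:230,170:320,::-1]
cv2.imwrite("pics/s4.png",np.hstack([cv2.resize(a,(390,300)),cv2.resize(b,(400,300))]))
print(ctrl.observe()["tool_pos"],ctrl.observe()["wrist_force"])
E
```

```text
[ 0.60587719 -0.03816051  0.05341263] [-0.49687347 -0.45634914 -0.13879867]
```

View pics/s4.png

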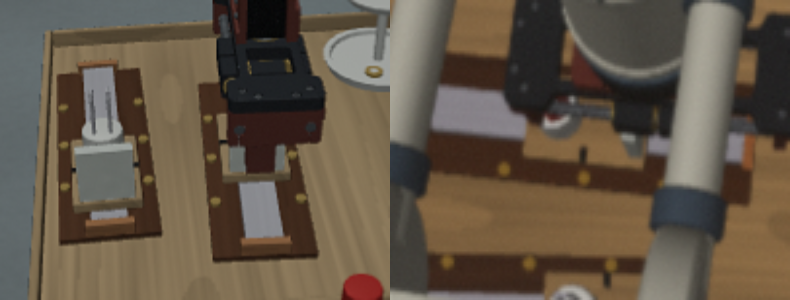

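>>> jog_arm:
  moves: "1 0.1 0 0 0; 1 0.25 0 0 0; 1 0.3 0 0 0; 1 0.3 -0.4 0 0; 1 0.3 -0.8 0 0; 1 0.3 -1 0 0; 1 0.3 -1 0 0"

```text
time: 6.58
tool_pos: [0.6044, -0.0749, 0.1762]
tcp_rot: [[-0.074, 0.005, 0.997], [-0.997, -0.001, -0.074], [0.0, -1.0, 0.005]]
wrist_force: [-0.1, 0.1, -0.2]
grip_width: 0.006
```

>>> jog_arm:
  moves: "1 0.5 -0.2 -0.5 0; 1 1 -0.4 -1 0; 1 1 -0.4 -1 0; 1 1 -0.4 -1 0; 1 1 -0.4 -1 0"

```text
time: 7.2
tool_pos: [0.4746, -0.185, 0.2197]
tcp_rot: [[-0.074, -0.002, 0.997], [-0.997, 0.001, -0.074], [-0.001, -1.0, -0.002]]
wrist_force: [-0.7, 0.2, 0.9]
grip_width: 0.005
```

>>> jog_arm:
  moves: "1 1 0 -1 0; 1 1 0 -1 0; 1 1 0 -1 0; 1 1 0 -1 0; 1 1 0 -1 0"

```text
time: 7.82
tool_pos: [0.3473, -0.2952, 0.2203]
tcp_rot: [[-0.072, -0.001, 0.997], [-0.997, 0.002, -0.072], [-0.002, -1.0, -0.001]]
wrist_force: [-0.1, -0.1, -0.0]
grip_width: 0.008
```

```bash
python3 - <<'E'
from rig import ctrl
import cv2,numpy as np
c=ctrl.capture("side");a=c["frame"][100:250,230:430,::-1]
d=ctrl.capture("top");b=d["frame"][130:280,140:340,::-1]
np.savez("top9.npz",**d)
cv2.imwrite("pics/s5.png",np.vstack([cv2.resize(a,(400,300)),cv2.resize(b,(400,300))]))
print(ctrl.observe()["tool_pos"],ctrl.observe()["wrist_force"],ctrl.observe()["time"])
E
```

```text
[ 0.3475738  -0.29500455  0.22074086] [ 0.25205607  0.07174803 -0.45810287] 7.925
```

View pics/s5.png

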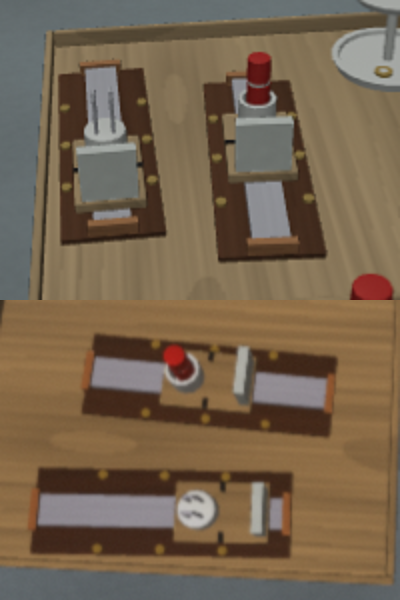

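The side and top views show the balm carrier's black marks, at crop pixels (211,356) and (206,404), level with the middle studs at (214,348) and (206,418). The balm is upright in its cup, the pin carrier's marks are still at its first studs, and the arm is clear of everything.

```bash
python3 -c "
from rig import ctrl
print(ctrl.job_done())"
```

```text
the job is handed in; nothing more can be done
None
```

I pushed the lip balm carrier to its middle stop with the shut fingertips on the rear face of its white panel. I then backed off, raised the arm and moved clear before handing in at about 8 s of the 32 s allowed.

**Choice of lip balm:** three red cases were visible in the first top picture: one in the cup at (262,163), a larger one at (371,155) and a smaller one at (384,180). I chose the middle-sized one in the cup, and a close crop confirmed it.

**Last checks, by eye from the final top and side pictures:**
- **Balm carrier:** its mid marks were level with the middle studs to within about 1–3 mm.
- **Lip balm:** it stood upright in its cup.
- **Hair pin carrier:** it was still at its first stop.
- **Robot:** the gripper was clear, with wrist force near zero.

**Disagreements:** the two views of the panel top differed by about 3 mm. The tool settled up to about 4 mm off its commanded position during the approach, which I corrected before pushing. No check failed. The hand-in gave no verdict.

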